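Raise the overhead phone stand and hold it at full height

TASK

I am photographing the tea table from above and need the phone stand at full height: squeeze the orange release button in the side of its head, keep it squeezed and draw the column slowly straight up, past the first stop to the second stop at the very top, without jerking it or letting it drop. Finish while still holding it up there with the button squeezed, because full height has no catch of its own and I will tighten the lock ring myself. Do not touch the phone, and leave the tea things and books where they are.

Things in the scene. Friction and masses are not known exactly. Their poses are not given: they have to be found in the camera images.
- squeeze (a point): centre of the black head block on top of the column, the place to grip: 34 x 34 mm, 44 mm tall, level. z up, x along the boom towards the phone, y towards the face with the button. Stowed, 202 mm above the table. Grip from above, one finger on the +y face (button), one on the -y face. Under the block: 10 mm of bare column, then the lock ring, so fingers reach at most 30 mm below this point
- head: the head: the black block with its button, and the boom that carries the phone. Origin at the centre of the block's underside (22 mm below point squeeze), axes as there. The boom (16 mm wide, 8 mm thick) leaves the +x face near its foot; the phone clamp begins 92 mm out. The head slides up with the column and does not turn
- column (a joint): height of the telescopic column above stowed, m: 0 stowed, 0.050 first stop, 0.100 second stop (end of travel). Column, head and phone weigh about 0.5 kg, plus 1 N of friction. With the button out, a catch locks it at 0 and at the first stop; there is no catch at the second stop, so if let go there it sinks back
- release_button (a joint): how far the orange button is pressed in, m: 0 out, 0.005 flush with the block's face, 0.0055 end. 18 mm wide, 20 mm tall, in the middle of the block's +y face, standing out 5 mm; its spring takes 2 N to start and 5 N when flush. An orange mark on the block's top shows its side. The catch is free from 0.003 on
- stand: the stand's heavy cast foot (150 mm diameter, 18 mm thick, rising to 24 mm at the tube) with its upright 29 mm tube and knurled aluminium lock ring (33 mm diameter, 150 to 170 mm above the table); it does not shift. Origin on the table on the column's axis; x points along the boom, z up
- phone: phone lying flat in the boom's stiffly hinged clamp, screen up: 72 x 150 x 8.5 mm, its long side across the boom. Origin at the centre of its underside, 135 mm along +x from the column's axis and 194 mm above the table when stowed. Not to be touched
- glass: tall empty tea glass with a dark wooden sleeve, 115 mm tall, 82 mm across the rim, standing on the saucer under the phone; origin at the centre of its foot
- saucer: round dark wooden saucer, 124 mm diameter, 11 mm tall at the rim; origin at the centre of its underside
- teapot: glass teapot with a bentwood hoop handle, on the round carved board: empty, body 132 mm diameter, hoop up to 186 mm above its foot, spout to +y; origin at the centre of its foot
- trivet: round carved wooden board, 230 mm diameter, 20 mm thick, with a short handle to -x; origin at the centre of its underside
- books: stack of three thin books, about 150 x 215 mm and 42 mm tall; origin at the centre of its underside
- canister: white jar with a dark lid, 72 mm diameter, 95 mm tall; origin at the centre of its underside
- bowl: small blue bowl, 100 mm diameter, 45 mm tall; origin at the centre of its underside
Mind the look-alikes: they are no part of the job. Leave any yellow look-alike of the glass alone. Of the things shaped like the saucer, the wooden one is meant.

How it is judged (in metres and radians):
On the way, in this order (a step that is already met when the one before it is completed fails the run):
1. the release button is squeezed in while the column is still stowed (value of joint release_button above 0.003 m and contact force between the fingers and head above 2 N and value of joint column below 0.01 m), for 0.1 s.
2. the column has been drawn past the first stop, button squeezed (value of joint release_button above 0.003 m and contact force between the fingers and head above 2 N and value of joint column above 0.056 m), for 0.05 s.
3. the column is at the second stop, held by the fingers with the button squeezed (value of joint release_button above 0.003 m and contact force between the fingers and head above 2 N and value of joint column above 0.095 m), for 0.3 s.
At the end, for the whole second after the job is handed in: column within 5 mm of its second stop and still, fingers gripping the head, button more than 3 mm in, so that only the robot carries it; saucer, glass, board, teapot, books, canister and bowl each within 30 mm of where they were and upright (0.35 rad) (all of step 3 and velocity of joint column between -0.01 and 0.01 m/s and not (distance of any of saucer, glass, trivet, teapot, books, canister, bowl from where it was at the start of the episode above 0.03 m or angle between any of saucer, glass, trivet, teapot, books, canister, bowl's own z axis and vertical above 0.35 rad)); the arm keeps its last pose, push and grip.
It fails at once if the column was jerked or dropped (rising faster than 0.4 m/s or falling faster than 0.15 m/s) (velocity of joint column above 0.4 m/s or velocity of joint column below -0.15 m/s).
It fails at once if the robot pressed on the phone (more than 1 N) (contact force between any of the fingers, the arm and phone above 1 N).
It fails at once if a tea thing or the books were displaced by more than 30 mm or tipped (distance of any of saucer, glass, trivet, teapot, books, canister, bowl from where it was at the start of the episode above 0.03 m or angle between any of saucer, glass, trivet, teapot, books, canister, bowl's own z axis and vertical above 0.35 rad).
It also fails if it takes over 32 s, if anything falls off the work surface, if the arm or the gripper's body presses on something with over 40 N, if the wrist force passes 120 N, or if a joint passes its speed limit or range.

ROBOT

A 6-joint arm with a two-finger parallel gripper is mounted at the origin on the work surface. World frame = base frame: x ahead of the robot, y to its left, z up, the work surface at z = 0. Lengths are in mm, angles in rad, forces in N, time in s.
With the tool pointing down it reaches from about 350 to 725 mm from the base axis. Payload 4.3 kg.
Tool frame: the origin (TCP) lies midway between the tips of the shut fingers; the grasp point (between the pads) lies 19 mm behind it; z points along the fingers, y is the line along which they close (so a half turn about z gives the same grasp; the last joint's range is limited). The gripper opens to 85 mm and grips with 20 to 120 N. Pads are 22 mm wide; open, the fingers measure 114 mm over their backs; the gripper's body (76 mm by 85 mm) begins 54 mm behind the grasp point. The pads swing forward as they close: fully open they stand 13 mm farther back than shut.
Start: joints at [-1.365, 0.377, 0.081, 1.274, 0, 1.46], TCP at [178.593, -546.6, 231.329] pointing down, gripper open.
Joint ranges: [-2.72, 2.72], [-0.84, 1.66], [-1.02, 1.22], [-1.77, 2.12], [-1.37, 1.28], [-3.14, 3.14]. Speed limits (rad/s): [2.57, 2.57, 3.14, 3.14, 3.14, 3.14].

INTERFACE

Orientations are given as a rotation vector (axis times angle).
In Python, from plant import ctrl gives the robot as it stands.
- The arm moves only by the shell command python3 -m creep 'ROWS' [FORCE]. ROWS is a JSON object of lists of equal length, an entry for each row: "twist": the turn, a rotation vector about the tool's x, y, z in rad, a list of three; "linear": the shift along the tool's x, y, z in m, a list of three; "gripper": the opening, from -1 (shut) to 1 (fully open), so that 0 is half open. In form: {"twist": [[wx, wy, wz], ...], "linear": [[tx, ty, tz], ...], "gripper": [gripper, ...]}. A call has 1 to 12 rows; each row shifts and turns the commanded pose from where the row before left it, along the tool's axes as they then stand; what a row does not reach is not made up. A row lasts 1/12 s, in which the tool goes at most 41.7 mm and 7.16 degrees, less where a joint would pass 70% of its speed; a pose out of reach is approached as far as the arm can. A call is refused whole if a number of a shift passes 0.0417 or a number of a turn 0.125, either way. A call with a gripper value outside its range is refused whole. The fingers move at their own pace and stop on an object; FORCE is the grip in N (left out, the last holds). Time passes only in rows, so rows that do not move let the fingers close. It gives the time, the measured TCP pose, the force, the opening and the grip force at its end, in the units of the state.
- ctrl.state(): the state, without advancing time (a new reading comes with each control period).
- ctrl.read_camera(name): name is "side" or "top"; returns a dict with "frame" (480x640x3 uint8, blue, green, red), "vertical_fov" (degrees; the focal length in pixels is half the picture's height over the tangent of half this angle, whatever the lens; pixels are square), "cx", "cy" (the principal point, pixels), "dist" ([k1, k2, p1, p2, k3] as OpenCV has them; the pictures are not rectified), "origin" and "orientation" of the camera in the world. Camera axes: x right, y down, z forward; pixel columns grow to the right and rows downward; lengths in mm; the calibration is good to about 2 mm. A picture is of the moment at which its call begins. There is no depth.
- ctrl.finish_job(): hands the job in; it is judged then, once.
The state is a dict: "time_s": time; "q": joint angles; "qd": joint speeds; "joint_torque": joint torques, N m; "position": TCP position; "ee_rot": TCP orientation; "contact_force": force on the tool from outside, world axes, zero at the start; "wrist_torque": the same for the moment, N m; "grip_width": finger opening in mm; "finger_force": force on a finger pad.
Only numpy, scipy, OpenCV 4.12 (cv2) and the standard library are available. Lean on these libraries where they do the work, as an engineer would, in place of code of your own. Each camera call takes 0.05 s, during which the arm holds its last target. There are 200 camera calls.

## Working session

There is one attempt and no reset: what is moved stays moved. The work goes in short steps, Python scripts to look and compute and a shell command to move; the robot and the scene stay as the last step left them, time stands still between calls to the robot, and variables do not carry over. Pictures are saved under pics/ and viewed, at most 10 in all, crops included, and the job is handed in when it is done.

```bash
mkdir -p pics; python3 - <<'E'
from plant import ctrl
import cv2
for n in("side","top"):
    r=ctrl.read_camera(n); cv2.imwrite(f"pics/{n}0.png",r["frame"])
    print(n,{k:v for k,v in r.items() if k!="frame"})
print(ctrl.state())
E
```

```text
side {'vertical_fov': 45.787136160394276, 'cx': 314.2659433707787, 'cy': 232.190841012266, 'dist': array([-0.06317553,  0.        ,  0.        ,  0.        ,  0.        ]), 'origin': array([ 283.86468481, 1216.78791798, 1022.17404817]), 'orientation': array([-0.32567971,  2.66606423, -1.38087801])}
top {'vertical_fov': 53.23181428877276, 'cx': 314.89250962677687, 'cy': 236.85590857531417, 'dist': array([0.00667573, 0.        , 0.        , 0.        , 0.        ]), 'origin': array([ 423.3298161 ,  -12.78502066, 1119.64377234]), 'orientation': array([-2.09591149,  2.15445463, -0.1834478 ])}
{'time_s': 0.1, 'q': array([-1.36529982e+00,  3.78013608e-01,  7.97425315e-02,  1.27440832e+00,
        1.30091677e-05,  1.46053196e+00]), 'qd': array([-0.00294666, -0.00127468,  0.00225712, -0.00124161, -0.00093277,
        0.00115724]), 'joint_torque': array([ 1.59266845e-03, -4.64691138e+01,  2.70583409e+01,  1.20333937e-02,
       -1.27234125e-04, -1.39985069e-06]), 'position': array([ 178.46601936, -545.97031245,  230.43427083]), 'ee_rot': array([-3.10066173e+00, -4.93642182e-01,  1.20307921e-04]), 'contact_force': array([0.04835249, 0.01184825, 0.01692483]), 'wrist_torque': array([ 0.02052681,  0.03400891, -0.03828936]), 'finger_force': 0.0, 'grip_width': 85.5835438087621}
```

View pics/side0.png

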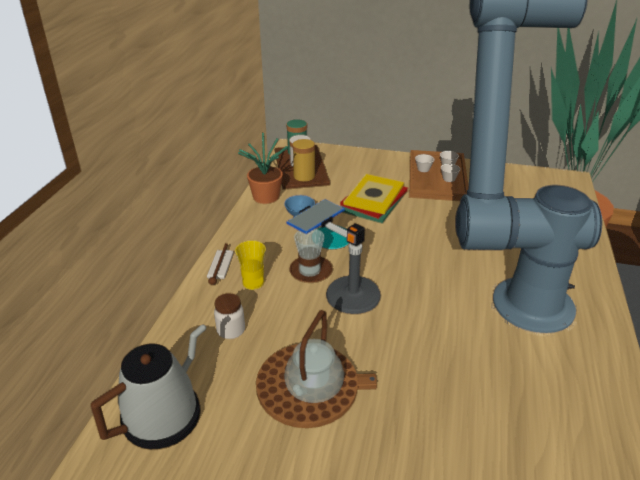

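View pics/top0.png

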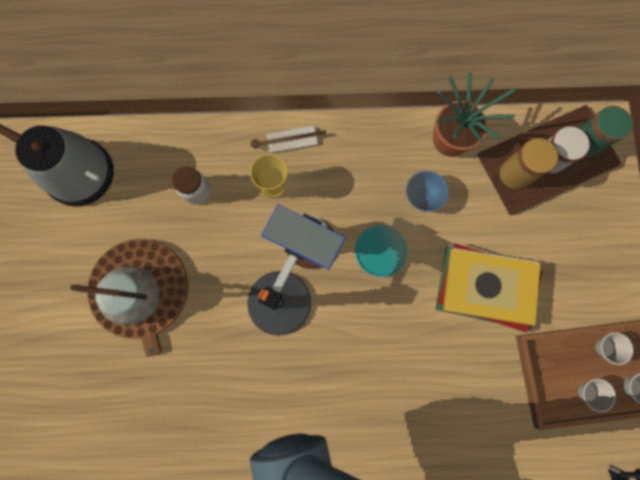

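The stand's head is the black block with orange at side (356,235) and top (269,297). The boom runs to the phone at side (316,216) and top (303,237). The only other orange thing is the jar in the tray. The saucer and glass look-alikes (teal saucer at top (381,250), yellow glass at (269,176)) are not involved. Next I'll measure the head and confirm with a crop.

```bash
cat > h.py <<'E'
import cv2,numpy as np
from scipy.spatial.transform import Rotation as R
def cam(r):
    f=240/np.tan(np.radians(r["vertical_fov"]/2))
    return np.array([[f,0,r["cx"]],[0,f,r["cy"]],[0,0,1]]),r["dist"],R.from_rotvec(r["orientation"]).as_matrix(),r["origin"]
def ray(r,p):
    K,d,M,o=cam(r); u=cv2.undistortPoints(np.array([[p]],float),K,d)[0,0]
    return o,M@np.array([u[0],u[1],1])
def plane(r,p,z):
    o,v=ray(r,p); return o+v*(z-o[2])/v[2]
def proj(r,X):
    K,d,M,o=cam(r); return cv2.projectPoints(np.atleast_2d(X).astype(float),cv2.Rodrigues(M.T)[0],-M.T@o,K,d)[0][:,0]
def two(r1,p1,r2,p2):
    A=[];b=[]
    for r,p in((r1,p1),(r2,p2)):
        o,v=ray(r,p); v/=np.linalg.norm(v); P=np.eye(3)-np.outer(v,v); A.append(P);b.append(P@o)
    return np.linalg.lstsq(np.vstack(A),np.hstack(b),rcond=None)[0]
E
cat > m.py <<'E'
from h import *
from plant import ctrl
t=ctrl.read_camera("top"); s=ctrl.read_camera("side")
def blob(r,lo,hi,box):
    x0,y0,x1,y1=box
    h=cv2.cvtColor(r["frame"],cv2.COLOR_BGR2HSV)[y0:y1,x0:x1]
    m=cv2.inRange(h,lo,hi); n,l,st,c=cv2.connectedComponentsWithStats(m)
    i=1+np.argmax(st[1:,4]); p=np.argwhere(l==i)[:,::-1]+[x0,y0]
    rect=cv2.minAreaRect(p.astype(np.float32)); return c[i]+[x0,y0],st[i,4],rect
def rep(n,b): print(n,b[0].round(1),b[1],np.round(cv2.boxPoints(b[2]),1).tolist())
ot=blob(t,(3,170,120),(18,255,255),(245,275,295,320)); os_=blob(s,(3,170,120),(18,255,255),(335,215,375,255))
rep("or t",ot);rep("or s",os_)
pt=blob(t,(95,40,40),(130,255,255),(250,195,355,275)); ps=blob(s,(95,40,40),(130,255,255),(285,200,345,232))
rep("ph t",pt);rep("ph s",ps)
print("orange top@224",plane(t,ot[0],224))
print("phone corners",np.array([plane(t,p,202.5) for p in cv2.boxPoints(pt[2])]).round(1).tolist())
ft=blob(t,(0,0,0),(179,110,75),(240,262,320,340)); rep("foot",ft)
a=cv2.resize(t["frame"][265:330,235:315],(400,325),interpolation=cv2.INTER_CUBIC)
b=cv2.resize(s["frame"][210:275,320:400],(400,325),interpolation=cv2.INTER_CUBIC)
cv2.imwrite("pics/crop1.png",np.hstack([a,b]))
E
python3 m.py
```

```text
or t [263.3 294.2] 73 [[257.3999938964844, 297.20001220703125], [262.0, 288.0], [268.79998779296875, 291.3999938964844], [264.20001220703125, 300.6000061035156]]
or s [350.4 237.9] 45 [[348.0, 234.0], [353.0, 234.0], [353.0, 242.0], [348.0, 242.0]]
ph t [307.8 243.2] 435 [[260.20001220703125, 236.60000610351562], [277.6000061035156, 201.8000030517578], [345.6000061035156, 235.8000030517578], [328.20001220703125, 270.6000061035156]]
ph s [298.2 205.8] 343 [[282.6000061035156, 202.0], [306.29998779296875, 187.8000030517578], [316.0, 204.0], [292.29998779296875, 218.1999969482422]]
orange top@224 [479.05839422  89.39793144 224.        ]
phone corners [[592.1, 97.0, 202.5], [661.0, 62.2, 202.5], [589.0, -69.2, 202.5], [522.1, -33.2, 202.5]]
foot [280.5 304.6] 2678 [[249.0, 273.0], [310.0, 273.0], [310.0, 333.0], [249.0, 333.0]]
```

View pics/crop1.png

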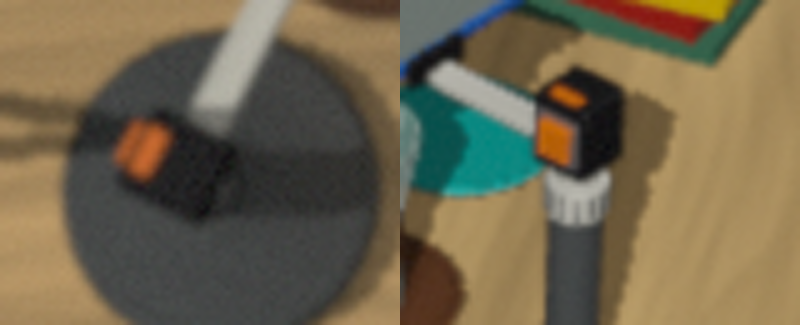

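```bash
python3 - <<'E'
from h import *
from plant import ctrl
t=ctrl.read_camera("top"); s=ctrl.read_camera("side")
print("foot",plane(t,(279.5,303),14))
yaw=-.49
c,sn=np.cos(yaw),np.sin(yaw)
M=np.array([[c,-sn],[sn,c]])
def show(ax):
  for n,X in dict(topcorners=[[17,17,224],[17,-17,224],[-17,-17,224],[-17,17,224]],btn=[[9,22,212],[-9,22,212],[-9,22,192],[9,22,192]],phone=[[135,0,202.5],[99,75,202.5],[171,75,202.5],[171,-75,202.5],[99,-75,202.5]]).items():
    X=np.array(X,float); X[:,:2]=X[:,:2]@M.T+ax
    print(n,"T",proj(t,X).round(1).tolist(),"cropT",((proj(t,X)-[235,265])*5).round().tolist(),"cropS",((proj(s,X)-[320,210])*5).round().tolist())
show([471.6,77.1])
a=cv2.resize(t["frame"][190:330,235:355],(600,700)[:1]+(600,),interpolation=cv2.INTER_CUBIC) if 0 else cv2.resize(t["frame"][190:310,235:355],(600,600),interpolation=cv2.INTER_CUBIC)
for ax in [[471.6,77.1]]:
  X=np.array([[17,17,224],[17,-17,224],[-17,-17,224],[-17,17,224]],float);X[:,:2]=X[:,:2]@M.T+ax
  cv2.polylines(a,[((proj(t,X)-[235,190]+.5)*5).astype(np.int32)],True,(0,255,0),1)
  X=np.array([[99,75,202.5],[171,75,202.5],[171,-75,202.5],[99,-75,202.5]],float);X[:,:2]=X[:,:2]@M.T+ax
  cv2.polylines(a,[((proj(t,X)-[235,190]+.5)*5).astype(np.int32)],True,(0,255,0),1)
cv2.imwrite("pics/ov.png",a)
E
```

```text
foot [471.04564493  76.39764397  14.        ]
topcorners T [[266.1, 285.7], [282.3, 293.9], [273.8, 310.5], [257.6, 302.2]] cropT [[155.0, 104.0], [236.0, 145.0], [194.0, 227.0], [113.0, 186.0]] cropS [[134.0, 90.0], [178.0, 61.0], [232.0, 86.0], [188.0, 116.0]]
btn T [[262.5, 288.8], [258.0, 297.4], [259.3, 298.0], [263.7, 289.6]] cropT [[137.0, 119.0], [115.0, 162.0], [122.0, 165.0], [143.0, 123.0]] cropS [[140.0, 120.0], [168.0, 134.0], [167.0, 167.0], [139.0, 153.0]]
phone T [[303.1, 236.1], [260.4, 235.5], [277.3, 203.4], [345.8, 236.7], [329.4, 269.7]] cropT [[340.0, -144.0], [127.0, -147.0], [212.0, -308.0], [554.0, -141.0], [472.0, 24.0]] cropS [[-20.0, 24.0], [-67.0, 113.0], [-169.0, 59.0], [23.0, -56.0], [125.0, -9.0]]
```

View pics/ov.png

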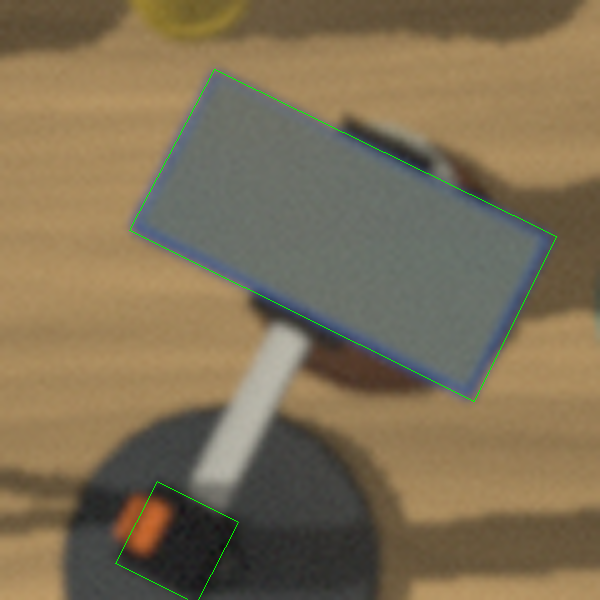

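Head axis is at about (471.5, 77), yaw −0.48. The predicted outlines of phone and block fit the picture well, with the orange mark on the block's +y side. The half turn that keeps joint 6 in range needs −2.345 rad about tool z, so I'll turn and rise first.

```bash
python3 -m creep '{"twist":[[0,0,-0.118],[0,0,-0.118],[0,0,-0.118],[0,0,-0.118],[0,0,-0.118],[0,0,-0.118],[0,0,-0.118],[0,0,-0.118],[0,0,-0.118],[0,0,-0.118]],"linear":[[0,0,-0.009],[0,0,-0.009],[0,0,-0.009],[0,0,-0.009],[0,0,-0.009],[0,0,-0.009],[0,0,-0.009],[0,0,-0.009],[0,0,-0.009],[0,0,-0.009]],"gripper":[1,1,1,1,1,1,1,1,1,1]}' 40
python3 -m creep '{"twist":[[0,0,-0.118],[0,0,-0.118],[0,0,-0.118],[0,0,-0.118],[0,0,-0.118],[0,0,-0.118],[0,0,-0.118],[0,0,-0.118],[0,0,-0.118],[0,0,-0.1],[0,0,0]],"linear":[[0,0,0],[0,0,0],[0,0,0],[0,0,0],[0,0,0],[0,0,0],[0,0,0],[0,0,0],[0,0,0],[0,0,0],[0,0,0]],"gripper":[1,1,1,1,1,1,1,1,1,1,1]}'
cat > d.py <<'E'
import sys
from h import *
from plant import ctrl
s=ctrl.state(); M=R.from_rotvec(s["ee_rot"]).as_matrix()
T=np.array([float(a) for a in sys.argv[1:4]])
print("pos",s["position"].round(1),"xyaw",np.arctan2(M[1,0],M[0,0]).round(3),"z",M[:,2].round(3),"F",s["contact_force"].round(1),"w",s["grip_width"],"q",s["q"].round(2),s["time_s"])
print("tool delta mm",(M.T@(T-s["position"])).round(1))
W=np.array([[0,-1.,0],[-1,0,0],[0,0,-1]])
y=float(sys.argv[4]) if len(sys.argv)>4 else 2.66
D=np.array([[np.cos(y),np.sin(y),0],[np.sin(y),-np.cos(y),0],[0,0,-1]])
print("tool turn",R.from_matrix(M.T@D).as_rotvec().round(3))
E
python3 d.py 471.5 77 320
```

```text
time_s: 1.13
position: [178.6, -546.5, 321.7]
ee_rot: [-2.297, -2.143, -0.0]
contact_force: [-0.4, -0.9, 0.4]
grip_width: 85.6
finger_force: 0.0
time_s: 2.05
position: [178.6, -546.5, 321.2]
ee_rot: [-0.75, -3.051, -0.0]
contact_force: [-0.3, 0.3, 0.6]
grip_width: 85.3
finger_force: 0.0
pos [ 178.6 -546.5  321.2] xyaw 2.659 z [-0.  0. -1.] F [-0.3  0.3  0.6] w 85.30446610563534 q [-1.37  0.38  0.31  1.51 -0.   -0.88] 2.05
tool delta mm [ 29.7 688.3   1.3]
tool turn [ 0.    -0.    -0.001]
```

```bash
python3 -m creep '{"twist":[[0,0,0],[0,0,0],[0,0,0],[0,0,0],[0,0,0],[0,0,0],[0,0,0],[0,0,0],[0,0,0],[0,0,0],[0,0,0],[0,0,0]],"linear":[[0.0015,0.03,0],[0.0015,0.03,0],[0.0015,0.03,0],[0.0015,0.03,0],[0.0015,0.03,0],[0.0015,0.03,0],[0.0015,0.03,0],[0.0015,0.03,0],[0.0015,0.03,0],[0.0015,0.03,0],[0.0015,0.03,0],[0.0015,0.03,0]],"gripper":[1,1,1,1,1,1,1,1,1,1,1,1]}'
python3 -m creep '{"twist":[[0,0,0],[0,0,0],[0,0,0],[0,0,0],[0,0,0],[0,0,0],[0,0,0],[0,0,0],[0,0,0],[0,0,0],[0,0,0],[0,0,0]],"linear":[[0.0015,0.03,0],[0.0015,0.03,0],[0.0015,0.03,0],[0.0015,0.03,0],[0.0015,0.03,0],[0.0015,0.03,0],[0.0015,0.03,0],[0,0.03,0],[0,0.03,0],[0,0.03,0],[0,0.028,0],[0,0,0]],"gripper":[1,1,1,1,1,1,1,1,1,1,1,1]}'
python3 d.py 471.5 77 250
```

```text
time_s: 3.05
position: [330.4, -218.1, 321.4]
ee_rot: [0.758, 3.048, -0.0]
contact_force: [0.4, 0.2, -0.2]
grip_width: 85.2
finger_force: 0.0
time_s: 4.05
position: [475.0, 79.3, 320.8]
ee_rot: [0.749, 3.051, 0.003]
contact_force: [-0.7, 0.0, 0.8]
grip_width: 85.7
finger_force: 0.0
pos [475.   79.3 320.8] xyaw 2.66 z [ 0.001  0.002 -1.   ] F [-0.7  0.   0.8] w 85.66782923391393 q [0.03 0.18 0.04 1.43 0.   0.51] 4.05
tool delta mm [ 2.  -3.8 70.7]
tool turn [ 0.002 -0.    -0.   ]
```

```bash
python3 -m creep '{"twist":[[0,0,0],[0,0,0],[0,0,0],[0,0,0],[0,0,0],[0,0,0],[0,0,0],[0,0,0]],"linear":[[0.001,-0.002,0.01],[0.001,-0.002,0.014],[0,0,0.014],[0,0,0.014],[0,0,0.014],[0,0,0.014],[0,0,0],[0,0,0]],"gripper":[1,1,1,1,1,1,1,1]}'
python3 d.py 471.5 77 182
python3 - <<'E'
from h import *
from plant import ctrl
t=ctrl.read_camera("top"); s=ctrl.read_camera("side")
a=cv2.resize(t["frame"][245:335,225:325],(400,360),interpolation=cv2.INTER_CUBIC)
b=cv2.resize(s["frame"][180:270,310:410],(400,360),interpolation=cv2.INTER_CUBIC)
cv2.imwrite("pics/crop2.png",np.hstack([a,b]))
E
```

```text
time_s: 4.72
position: [468.8, 72.6, 240.9]
ee_rot: [-0.755, -3.048, 0.001]
contact_force: [-0.3, -0.5, 0.2]
grip_width: 85.5
finger_force: 0.0
pos [468.8  72.6 240.9] xyaw 2.656 z [-0.002 -0.    -1.   ] F [-0.3 -0.5  0.2] w 85.4928749559738 q [ 0.02  0.17 -0.17  1.23 -0.    0.51] 4.7167
tool delta mm [-0.4  5.2 58.9]
tool turn [-0.001 -0.002 -0.004]
```

View pics/crop2.png

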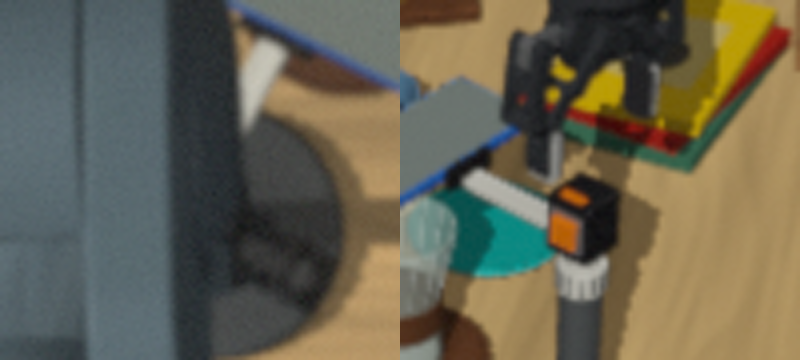

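```bash
python3 - <<'E'
from h import *
from plant import ctrl
s=ctrl.read_camera("side"); st=ctrl.state(); M=R.from_rotvec(st["ee_rot"]).as_matrix()
for z in(-13,-8):
  X=[st["position"]+M@np.array([x,y,z]) for y in(43,-43,0) for x in(-11,11)]
  print(((proj(s,X)-[310,180])*4+[400,0]).round().tolist())
X=[]
for x,y in((17,17),(17,-17),(-17,-17),(-17,17)):
  X.append([471.5+.887*x+.462*y,77-.462*x+.887*y,224])
print(((proj(s,X)-[310,180])*4+[400,0]).round().tolist(),st["position"])
E
```

```text
[[533.0, 168.0], [561.0, 181.0], [621.0, 109.0], [649.0, 122.0], [577.0, 138.0], [606.0, 151.0]]
[[532.0, 174.0], [561.0, 188.0], [620.0, 116.0], [648.0, 129.0], [577.0, 145.0], [605.0, 158.0]]
[[548.0, 192.0], [582.0, 168.0], [625.0, 189.0], [591.0, 213.0]] [470.34406294  72.89765751 242.40565181]
```

```bash
python3 -m creep '{"twist":[[0,0,0],[0,0,0],[0,0,0],[0,0,0],[0,0,0],[0,0,0],[0,0,0],[0,0,0],[0,0,0],[0,0,0]],"linear":[[0,0.0025,0.005],[0,0.0025,0.01],[0,0,0.01],[0,0,0.01],[0,0,0.01],[0,0,0.01],[0,0,0.0075],[0,0,0],[0,0,0],[0,0,0]],"gripper":[1,1,1,1,1,1,1,1,1,1]}'
python3 d.py 472 77 178
```

```text
time_s: 5.7
position: [472.4, 77.6, 179.1]
ee_rot: [0.752, 3.05, 0.0]
contact_force: [-0.3, -0.4, 0.9]
grip_width: 85.3
finger_force: 0.0
pos [472.4  77.6 179.1] xyaw 2.658 z [ 0.001 -0.    -1.   ] F [-0.3 -0.4  0.9] w 85.33372703247936 q [ 0.03  0.21 -0.29  1.07 -0.    0.51] 5.7
tool delta mm [ 0.  -0.7  1.1]
tool turn [ 0.     0.001 -0.002]
```

```bash
python3 -m creep '{"twist":[[0,0,0],[0,0,0],[0,0,0],[0,0,0],[0,0,0],[0,0,0],[0,0,0],[0,0,0],[0,0,0],[0,0,0],[0,0,0],[0,0,0]],"linear":[[0,0,0],[0,0,0],[0,0,0],[0,0,0],[0,0,0],[0,0,0],[0,0,0],[0,0,0],[0,0,0],[0,0,0],[0,0,0],[0,0,0]],"gripper":[0.6,0.3,0.1,0,-0.1,-0.2,-0.4,-0.6,-1,-1,-1,-1]}' 40
python3 d.py 472 77 178
```

```text
time_s: 6.7
position: [472.5, 77.4, 179.6]
ee_rot: [0.754, 3.049, 0.0]
contact_force: [-1.6, 0.7, 5.7]
grip_width: 33.7
finger_force: 39.4
pos [472.5  77.4 179.6] xyaw 2.657 z [ 0.001 -0.    -1.   ] F [-1.6  0.7  5.7] w 33.652891116655354 q [ 0.03  0.21 -0.29  1.07 -0.    0.51] 6.7
tool delta mm [ 0.2 -0.6  1.6]
tool turn [ 0.     0.001 -0.003]
```

Width is 33.7 mm, so the button is flush. I'll draw up slowly.

```bash
python3 -m creep '{"twist":[[0,0,0],[0,0,0],[0,0,0],[0,0,0],[0,0,0],[0,0,0],[0,0,0],[0,0,0],[0,0,0],[0,0,0],[0,0,0],[0,0,0]],"linear":[[0,0,-0.001],[0,0,-0.002],[0,0,-0.003],[0,0,-0.004],[0,0,-0.004],[0,0,-0.004],[0,0,-0.004],[0,0,-0.004],[0,0,-0.004],[0,0,-0.004],[0,0,-0.003],[0,0,-0.002]],"gripper":[-1,-1,-1,-1,-1,-1,-1,-1,-1,-1,-1,-1]}'
python3 d.py 472 77 279.5
```

```text
time_s: 7.7
position: [472.5, 77.5, 218.4]
ee_rot: [0.753, 3.049, 0.0]
contact_force: [4.9, 0.3, -5.8]
grip_width: 33.7
finger_force: 40.6
pos [472.5  77.5 218.4] xyaw 2.658 z [ 0.001 -0.    -1.   ] F [ 4.9  0.3 -5.8] w 33.74583124258932 q [ 0.03  0.19 -0.21  1.17 -0.    0.51] 7.7
tool delta mm [  0.1  -0.6 -61.1]
tool turn [ 0.     0.001 -0.002]
```

Force is −5.8 N, about the head's weight, so the column is coming up.

```bash
python3 -m creep '{"twist":[[0,0,0],[0,0,0],[0,0,0],[0,0,0],[0,0,0],[0,0,0],[0,0,0],[0,0,0],[0,0,0],[0,0,0],[0,0,0],[0,0,0]],"linear":[[0,0,-0.003],[0,0,-0.004],[0,0,-0.004],[0,0,-0.004],[0,0,-0.004],[0,0,-0.004],[0,0,-0.004],[0,0,-0.004],[0,0,-0.004],[0,0,-0.004],[0,0,-0.003],[0,0,-0.002]],"gripper":[-1,-1,-1,-1,-1,-1,-1,-1,-1,-1,-1,-1]}'
python3 d.py 472 77 279.5
```

```text
time_s: 8.7
position: [472.4, 77.5, 262.2]
ee_rot: [0.753, 3.049, 0.0]
contact_force: [5.4, 1.1, -5.8]
grip_width: 33.4
finger_force: 40.6
pos [472.4  77.5 262.2] xyaw 2.658 z [ 0.001 -0.    -1.   ] F [ 5.4  1.1 -5.8] w 33.4372926040924 q [ 0.03  0.17 -0.11  1.28 -0.    0.51] 8.7
tool delta mm [  0.1  -0.6 -17.3]
tool turn [ 0.     0.001 -0.002]
```

```bash
python3 -m creep '{"twist":[[0,0,0],[0,0,0],[0,0,0],[0,0,0],[0,0,0],[0,0,0],[0,0,0],[0,0,0],[0,0,0],[0,0,0]],"linear":[[0,0,-0.002],[0,0,-0.003],[0,0,-0.003],[0,0,-0.002],[0,0,-0.002],[0,0,-0.001],[0,0,-0.001],[0,0,-0.001],[0,0,0],[0,0,0]],"gripper":[-1,-1,-1,-1,-1,-1,-1,-1,-1,-1]}'
python3 d.py 472 77 279.5
```

```text
time_s: 9.53
position: [472.4, 77.5, 277.1]
ee_rot: [0.753, 3.049, 0.0]
contact_force: [5.0, 0.6, -3.8]
grip_width: 33.6
finger_force: 40.7
pos [472.4  77.5 277.1] xyaw 2.658 z [ 0.001 -0.    -1.   ] F [ 5.   0.6 -3.8] w 33.59417865795069 q [ 0.03  0.17 -0.08  1.32 -0.    0.51] 9.5333
tool delta mm [ 0.2 -0.6 -2.4]
tool turn [ 0.     0.001 -0.002]
```

```bash
python3 -m creep '{"twist":[[0,0,0],[0,0,0],[0,0,0],[0,0,0],[0,0,0],[0,0,0]],"linear":[[0,0,-0.0005],[0,0,-0.0005],[0,0,-0.0005],[0,0,-0.0005],[0,0,-0.0005],[0,0,0]],"gripper":[-1,-1,-1,-1,-1,-1]}'
python3 - <<'E'
from h import *
from plant import ctrl
s=ctrl.read_camera("side")
cv2.imwrite("pics/crop3.png",cv2.resize(s["frame"][150:310,270:430],(600,600),interpolation=cv2.INTER_CUBIC))
E
```

```text
time_s: 10.03
position: [472.4, 77.5, 279.4]
ee_rot: [0.753, 3.049, 0.0]
contact_force: [5.2, 0.7, -5.1]
grip_width: 33.7
finger_force: 40.6
```

View pics/crop3.png

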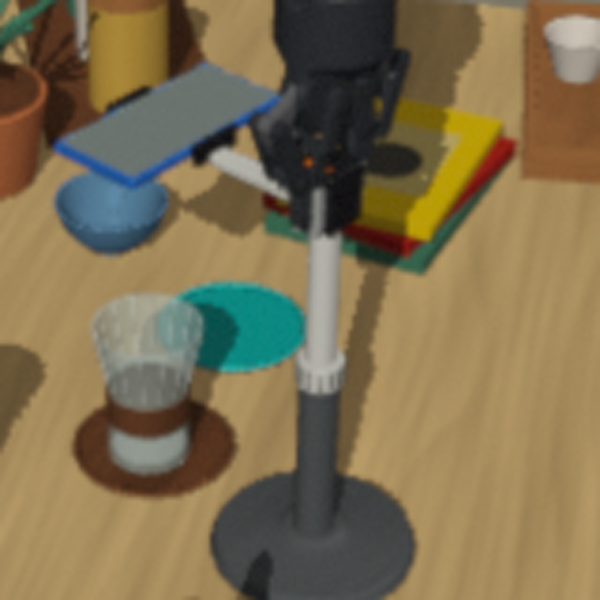

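The crop shows the column fully drawn, with bare column from (322,355) up to the head at (325,215); glass, saucer and books are where they were. A small extra pull will confirm the stop.

```bash
python3 -m creep '{"twist":[[0,0,0],[0,0,0],[0,0,0],[0,0,0],[0,0,0],[0,0,0],[0,0,0],[0,0,0],[0,0,0]],"linear":[[0,0,-0.0005],[0,0,-0.0005],[0,0,-0.0005],[0,0,0],[0,0,0],[0,0,0],[0,0,0],[0,0,0],[0,0,0]],"gripper":[-1,-1,-1,-1,-1,-1,-1,-1,-1]}'
```

```text
time_s: 10.83
position: [472.4, 77.5, 279.7]
ee_rot: [-0.753, -3.049, 0.0]
contact_force: [8.5, 0.9, -11.7]
grip_width: 33.5
finger_force: 41.4
```

The tool stopped at 279.7 mm while the pull rose to 11.7 N, so the column is at the second stop and firmly held with the button flush.

```bash
python3 -c "
from plant import ctrl
print(ctrl.finish_job())"
```

```text
the job is handed in; nothing more can be done
None
```

The job is handed in with the column drawn about 100 mm to its second stop, where the pull rose to 11.7 N, and the arm still holding it there with the button squeezed flush; the phone was not touched, the glass, saucer and books look unmoved in the last picture, and no verdict came back.

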